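Show the bored end of a turned handle to the inspection camera

TASK

First slide the round puck lamp along the bench (do not lift it) into the ring drawn on the bench in front of the inspection camera, centred. Then lift the turned handle with the metal ferrule out of the cradles and hold it up to the camera with its bored ferrule end pointing straight into the lens, in line with the lens axis (which slopes) and about 10 cm from the glass. Finish while holding it still there in the gripper; do not touch the camera, and leave the other parts, the wax jar and the sanding block where they are.

Things in the scene. Friction and masses are not known exactly. Their poses are not given: they have to be found in the camera images.
- handle_center (a point): turned handle of light wood, 150 mm long, about 0.1 kg, lying level in one of the rest's three places; point at mid-length on its axis, 55 mm above the bench. Its x axis runs along it to the ferrule end, which lies away from the robot. Middle 100 mm: plain cylinder of 30 mm diameter; tail: 33 mm knob; front: steel ferrule 24 mm wide, 14 mm long, with a dark 13 mm bore. Its roll does not matter
- bore_end (a point): centre of the handle's bored end face, in the ferrule, 75 mm along +x from the handle's centre; same axes
- rest: fixed wooden cradle rest, origin under its centre; board 130 x 250 x 10 mm with three places 85 mm apart along its y, each for a round part lying along its x. Each place has two V supports, 14 mm thick, reaching 54 mm above the bench, centred 42 mm before and behind the part's middle; the 70 mm between them is free for gripping from above
- lens (a point): centre of the inspection camera's front glass, 320 mm above the bench. Its x axis is the lens axis pointing INTO the camera (away from the robot, 18 degrees upwards); the camera looks along -x; y is level. The presented handle's x axis should equal this x axis, bore end at about (-100, 0, 0) mm in this frame, so handle centre at about (-175, 0, 0) mm
- mark (a point): centre, on the bench, of the thin white ring of 106 mm diameter drawn in front of the fixed inspection camera, 160 mm ahead of the lens; it moves with the camera from start to start. The camera, on the far side of the bench, has a round foot of 120 mm diameter and a 20 mm post, 70 mm behind the lens, and a grey box 75 x 56 x 52 mm with a black lens barrel of 42 mm diameter
- lamp_center (a point): centre (15 mm above the bench) of the puck lamp, a loose flat aluminium disc, 90 mm in diameter and 30 mm high with a 68 mm white round diffuser standing 1.5 mm above it, about 0.35 kg, upright on the bench; it slides on the bench when pushed at its rim, and its yaw does not matter
- blank_center (a point): centre of a plain round wooden blank, 30 mm diameter, 160 mm long, no ferrule, lying in another place of the rest (leave alone)
- spindle_center (a point): centre of a turned spindle, 30 mm diameter with a narrow neck and a 26 mm ball at each end, 172 mm long, no ferrule, lying in another place of the rest (leave alone)
- wax: jar of wax, 56 mm diameter, 55 mm high, origin at the centre of its underside (leave alone)
- sander: cork sanding block 100 x 55 x 35 mm, origin at the centre of its underside (leave alone)
There are look-alikes about, which are no part of the job. Of the things that look like the part that bears lamp_center, take the one that is nearest to the robot's base at the start.

How it is judged:
On the way, in this order (a step that is already met when the one before it is completed fails the run):
1. the puck lamp rests in the ring (centre within 20 mm) while the handle still lies in its cradle (horizontal distance between lamp_center and mark below 0.02 m and linear speed of lamp below 0.02 m/s and distance of handle_center from where it was at the start of the episode below 0.02 m), for 0.2 s.
2. the handle is lifted clear of the cradles in the gripper (height (world z) of handle_center above 0.11 m and contact force between the fingers and handle above 1 N), for 0.2 s.
At the end, for the whole second after the job is handed in: the handle is held still in the gripper, bored end towards the lens, 70 to 130 mm from the glass, within 20 mm of the lens axis sideways and in height, its axis within 12 degrees of the lens axis; the lamp rests flat with its centre within 20 mm of the ring's centre (x of bore_end in the frame of lens between -0.13 and -0.07 m and y of bore_end in the frame of lens between -0.02 and 0.02 m and z of bore_end in the frame of lens between -0.02 and 0.02 m and x of handle_center in the frame of lens below -0.13 m and angle between the x axis of handle_center and the x axis of lens, either way round below 0.21 rad and contact force between the fingers and handle above 1 N and height (world z) of handle_center above 0.15 m and linear speed of handle below 0.03 m/s and angular speed of handle below 0.3 rad/s and horizontal distance between lamp_center and mark below 0.02 m and linear speed of lamp below 0.02 m/s and angle between lamp_center's own z axis and vertical below 0.1 rad); the arm keeps its last pose, push and grip.
It fails at once if the lamp is lifted off the bench instead of slid (height (world z) of lamp_center above 0.03 m).
It fails at once if the camera is touched (contact force between anything else and camera above 1 N).
It fails at once if another part, the jar or the sanding block is moved by more than 25 mm (distance of any of blank_center, spindle_center, wax, sander from where it was at the start of the episode above 0.025 m).
It also fails if it takes over 54 s, if anything falls off the work surface, if the arm or the gripper's body presses on something with over 40 N, if the wrist force passes 120 N, or if a joint passes its speed limit or range.

ROBOT

A 7-joint arm with a two-finger parallel gripper is mounted at the origin on the work surface. World frame = base frame: x ahead of the robot, y to its left, z up, the work surface at z = 0. Lengths are in m, angles in rad, forces in N, time in s.
With the tool pointing down it reaches from about 0.35 to 0.9 m from the base axis. Payload 7.2 kg.
Tool frame: the origin (TCP) lies on the centre line of the jaws, within the pads' length; the fingertips stand 25 mm ahead of it and the grasp point (between the pads) lies 6 mm ahead of it; z points along the fingers, y is the direction in which the jaws open and shut (so a half turn about z gives the same grasp; the last joint's range is limited). The gripper opens to 88 mm and grips with 3 to 60 N. Pads are 20 mm wide; open, the fingers measure 115 mm over their backs; the gripper's body (75 mm by 178 mm) begins 61 mm behind the grasp point.
Start: joints at [-1.283, 0.411, -0.013, 1.596, 0.006, 1.134, -0.082], TCP at [0.218, 0.586, 0.248] pointing down, gripper open.
Joint ranges: [-2.95, 2.95], [-0.29, 1.99], [-1.47, 1.44], [0.14, 2.54], [-1.03, 4.17], [0.13, 1.85], [-2.86, 2.86]. Speed limits (rad/s): [2.39, 2.39, 3.01, 3.01, 3.14, 3.14, 3.14].

INTERFACE

Orientations are given as a unit quaternion [w, x, y, z].
In Python, from station import robot, imaging, finder gives the robot as it stands. The module is installed in compiled form; this text tells all that it offers.
- The arm moves only by the tool step_arm, never from a script. Its argument "commands" is a list of rows, each a list of 5 numbers: the shift along the tool's x, y, z in cm, then the turn about the tool's z in degrees, then the closure, from -1 (fully open) to 1 (shut). A call has exactly 8 rows; each row shifts and turns the commanded pose from where the row before left it, along the tool's axes as they then stand; what a row does not reach is not made up. A row lasts 1/10 s, in which the tool goes at most 50 mm and 8.59 degrees, less where a joint would pass 70% of its speed; a pose out of reach is approached as far as the arm can. A call with a gripper value outside its range is refused whole. The fingers move at their own pace and stop on an object; the grip force is fixed at half the most. Time passes only in rows, so rows that do not move let the fingers close, or fill a call up. It gives the time, the measured TCP pose, the force and the opening at its end, in the units of the state.
- robot.read_state(): the state, without advancing time (a new reading comes with each control period).
- imaging.read_camera(name): name is "scene" or "top" or "wrist"; returns a dict with "frame" (480x640x3 uint8, red, green, blue), "K" (3x3 intrinsics, pixels), "distortion" ([k1, k2, p1, p2, k3] as OpenCV has them; the pictures are not rectified), "rvec" (rotation vector, rad) and "tvec" (3), from world to camera coordinates, as OpenCV has them. Camera axes: x right, y down, z forward; pixel columns grow to the right and rows downward; lengths in m; the calibration is good to about 2 mm. A picture is of the moment at which its call begins. There is no depth.
- robot.sign_off(): hands the job in, once; it reports no verdict.
Trained networks look in the newest picture that a camera, given by its name, has taken for a name from the list of things; names that differ only in an ending like _2 or _b are one class to them, and where a whole thing is asked for, a point or a joint stands for the part that bears it (a point fixed in the world has none). Each returns a list of dicts, best first, with "confidence" (0 to 1); they miss things now and then, are a little off and sometimes report something else, mostly with a low value. They report only what shows in the picture. A call takes as long as a camera call. They do not tell look-alikes from the thing itself.
- finder.find_in(camera, target): "at" ([x, y, z] in m, in world coordinates, good to about 4 mm: the middle of the surface that is visible of it).
- finder.trace(camera, target): "pixels" (480x640 bool, what is visible of it).
- finder.spot_point(camera, target): "at" ([x, y, z] in m, in world coordinates, good to about 4 mm: a listed point, or the origin of a listed thing).
The state is a dict: "t": time; "qpos": joint angles; "joint_velocities": joint speeds; "tau": joint torques, N m; "position": TCP position; "eef_rot": TCP orientation; "ft_force": force on the tool from outside, world axes, zero at the start; "moment": the same for the moment, N m; "finger_gap": finger opening in m.
Only numpy, scipy, OpenCV 4.12 (cv2) and the standard library are available. Lean on these libraries where they do the work, as an engineer would, in place of code of your own. Each camera call takes 0.05 s, during which the arm holds its last target. There are 200 camera calls.

## Working session

There is one attempt and no reset: what is moved stays moved. The work goes in short steps, Python scripts to look and compute and a tool call to move; the robot and the scene stay as the last step left them, time stands still between calls to the robot, and variables do not carry over. Pictures are saved under pics/ and viewed, about 8 in all and at most 12, crops included, and the job is handed in when it is done.

Besides the shell and the picture viewer there is one more tool, called after "Call:" as name(argument=value, ...) on one line, values as JSON. step_arm: Moves the arm, as the interface text tells. Its arguments: {"type":"object","properties":{"commands":{"type":"array"}},"required":["commands"]}

```bash
mkdir -p pics
cat > h.py <<'E'
import numpy as np, cv2
from station import robot, imaging, finder
from scipy.spatial.transform import Rotation as R
def proj(c,P):
    return cv2.projectPoints(np.float64(P).reshape(-1,1,3),c['rvec'],c['tvec'],c['K'],np.float64(c['distortion']))[0].reshape(-1,2)
def ray(c,uv):
    n=cv2.undistortPoints(np.float64(uv).reshape(-1,1,2),c['K'],np.float64(c['distortion'])).reshape(-1,2)
    M=cv2.Rodrigues(np.float64(c['rvec']))[0]; o=-M.T@np.ravel(c['tvec'])
    return o,np.c_[n,np.ones(len(n))]@M
def onz(c,uv,z):
    o,d=ray(c,uv); return o+d*((z-o[2])/d[:,2])[:,None]
def save(c,name,crop=None,s=1):
    f=c['frame'][:,:,::-1]
    if crop: x0,y0,x1,y1=crop; f=f[y0:y1,x0:x1]
    cv2.imwrite('pics/'+name,cv2.resize(f,None,fx=s,fy=s,interpolation=cv2.INTER_CUBIC))
E
python3 - <<'E'
from h import *
np.set_printoptions(precision=4,suppress=True)
s=robot.read_state();print({k:np.round(v,3).tolist() for k,v in s.items()})
for n in('scene','top'):
    c=imaging.read_camera(n);save(c,n+'0.png')
    print(n,'cam at',ray(c,[[320,240]])[0])
    for t in('handle_center','bore_end','rest','lens','mark','lamp_center','blank_center','spindle_center','wax','sander'):
        print(t,[(np.round(d['at'],3).tolist(),round(d['confidence'],2),proj(c,d['at'])[0].round().tolist()) for d in finder.spot_point(n,t)[:4]])
E
```

```text
{'t': 0.0, 'qpos': [-1.283, 0.412, -0.013, 1.597, 0.006, 1.134, -0.082], 'joint_velocities': [0.0, -0.002, -0.001, -0.001, 0.001, 0.002, 0.001], 'tau': [0.001, -58.795, 0.643, -29.107, -0.054, 0.018, 0.0], 'position': [0.218, 0.585, 0.247], 'eef_rot': [-0.0, 0.177, 0.984, -0.001], 'ft_force': [0.687, -0.254, 0.058], 'moment': [0.038, 0.085, -0.003], 'finger_gap': 0.088}
scene cam at [ 1.5446 -0.4474  1.2351]
handle_center [([0.481, -0.338, 0.052], 0.75, [169.0, 314.0]), ([0.625, 0.113, 0.002], 0.53, [352.0, 297.0]), ([0.502, -0.262, 0.0], 0.19, [204.0, 321.0])]
bore_end [([0.549, -0.353, 0.055], 0.82, [171.0, 335.0]), ([0.477, 0.263, 0.016], 0.47, [371.0, 241.0])]
rest [([0.502, -0.26, -0.002], 0.77, [204.0, 321.0])]
lens [([0.786, 0.126, 0.324], 0.63, [398.0, 245.0])]
mark [([0.625, 0.114, 0.002], 0.64, [353.0, 297.0])]
lamp_center [([0.532, 0.414, 0.018], 0.89, [425.0, 234.0]), ([0.418, 0.486, 0.017], 0.83, [423.0, 204.0]), ([0.473, 0.264, 0.014], 0.58, [370.0, 241.0]), ([0.636, 0.343, 0.013], 0.41, [426.0, 266.0])]
blank_center [([0.504, -0.256, 0.055], 0.86, [203.0, 307.0])]
spin
[... 504 characters left out ...]
 0.89, [290.0, 158.0]), ([0.504, -0.258, -0.0], 0.71, [427.0, 276.0])]
mark [([0.63, 0.113, -0.001], 0.86, [304.0, 237.0])]
lamp_center [([0.48, 0.267, 0.013], 0.77, [253.0, 288.0]), ([0.639, 0.346, 0.013], 0.77, [226.0, 236.0]), ([0.416, 0.483, 0.015], 0.67, [181.0, 311.0]), ([0.528, 0.407, 0.015], 0.66, [206.0, 273.0])]
blank_center [([0.503, -0.259, 0.001], 0.65, [428.0, 276.0]), ([0.503, -0.258, 0.054], 0.63, [432.0, 276.0])]
spindle_center [([0.526, -0.173, 0.054], 0.68, [403.0, 269.0]), ([0.503, -0.257, 0.051], 0.52, [431.0, 276.0])]
wax [([0.426, -0.025, 0.0], 0.79, [351.0, 304.0])]
sander [([0.702, -0.169, 0.002], 0.82, [396.0, 211.0]), ([0.477, -0.339, 0.053], 0.22, [460.0, 284.0])]
```

View pics/scene0.png

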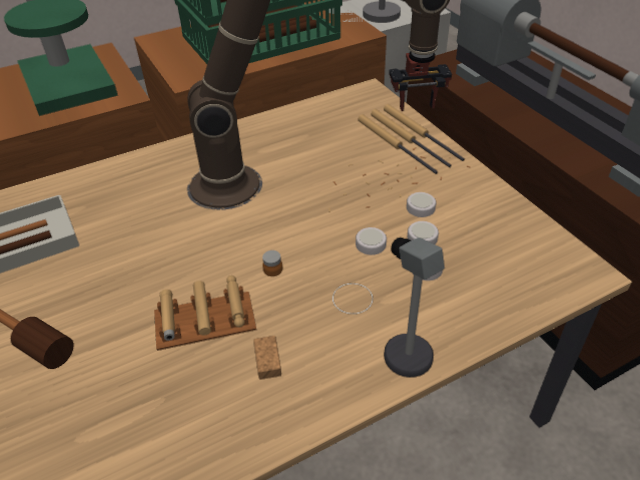

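Run:
```python
import cv2
f=cv2.imread('pics/top0.png')[140:340,150:510]
cv2.imwrite('pics/top0c.png',cv2.resize(f,None,fx=2.2,fy=2.2,interpolation=cv2.INTER_CUBIC))
```

```text
(no output)
```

View pics/top0c.png

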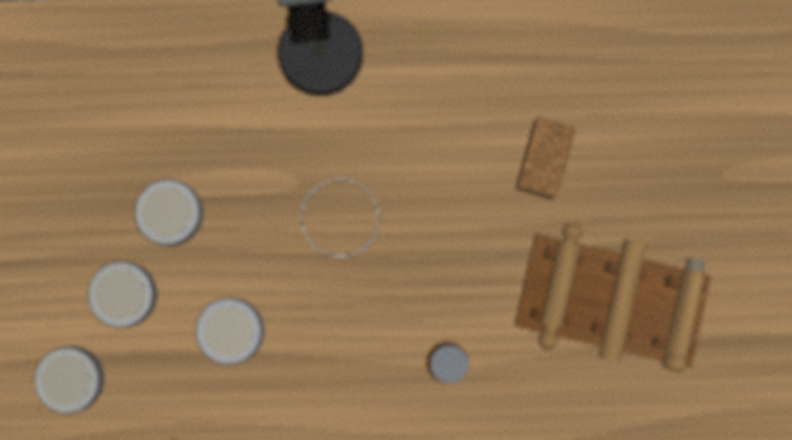

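The scene shows four look-alike lamps, by top pixel and distance from the base:

| Top pixel | Distance (m) |
|---|---|
| (253,288) | 0.545 |
| (181,311) | 0.64 |
| (206,273) | 0.67 |
| (226,236) | 0.72 |

The nearest is (253,288), which is at (230,331) in the enlarged crop. The ring is at (304,237). The ferrule part is the rightmost in the rest, with its steel end at (466,259) pointing away from the robot. The camera foot is at (295,164).

Next I refine the ring, foot and lamp positions and the handle's axis.

Run:
```python
from h import *
np.set_printoptions(precision=4,suppress=True)
c=imaging.read_camera('top');f=c['frame']
g=f.astype(int)
# foot: dark disc top, approx
m=((g.max(2)<70)).astype(np.uint8); m[:, :250]=0;m[:,350:]=0;m[:140]=0;m[200:]=0
cs=max(cv2.findContours(m,0,2)[0],key=cv2.contourArea); p=cs[:,0,:]; p=p[p[:,1]>165]
def circ(P):
    A=np.c_[2*P[:,:2],np.ones(len(P))];s=np.linalg.lstsq(A,(P[:,:2]**2).sum(1),rcond=None)[0];return s[:2],np.sqrt(s[2]+s[0]**2+s[1]**2)
print('foot',circ(onz(c,p,0.012)))
# ring: bright minus local
b=g.sum(2).astype(np.float32); d=b-cv2.medianBlur(g.mean(2).astype(np.uint8),15).astype(np.float32)*3
ctr=proj(c,[[.628,.1135,0]])[0]
ys,xs=np.mgrid[:480,:640]; r=np.hypot(xs-ctr[0],ys-ctr[1])
q=(r>14)&(r<23)&(d>25); P=onz(c,np.c_[xs[q],ys[q]],0)
for _ in range(4):
    o,rad=circ(P);e=abs(np.hypot(*(P[:,:2]-o).T)-rad);P=P[e<max(.004,0)]
print('ring',o,rad,len(P))
for cam in('top','scene'):
  C=c if cam=='top' else imaging.read_camera(cam)
  for t in('lamp_center','handle_center','bore_end'):
    for d in finder.trace(cam,t)[:4]:
        y,x=np.nonzero(d['pixels']);
        z=.03 if t[0]=='l' else .055
        W=onz(C,np.c_[x,y],z)[:,:2];mu=W.mean(0);u,s,v=np.linalg.svd(W-mu,full_matrices=False)
        print(cam,t,round(d['confidence'],2),len(x),mu,'ax',np.degrees(np.arctan2(v[0,1],v[0,0])), np.ptp((W-mu)@v[0]),np.ptp((W-mu)@v[1]))
```

```text
foot (array([0.8509, 0.1337]), np.float64(0.05438706980385762))
ring [0.6261 0.1119] 0.0525775951733412 36
top lamp_center 0.89 775 [0.4152 0.4772] ax 82.44075767443881 0.09435819936236836 0.08907285519064459
top lamp_center 0.88 688 [0.4752 0.2607] ax -80.61506663679387 0.08888108647328494 0.08483037529113702
top lamp_center 0.85 744 [0.6346 0.3413] ax -120.01218220558908 0.09332795568462707 0.08759516725904751
top lamp_center 0.68 777 [0.5256 0.4052] ax -90.26724492310093 0.09575389682157076 0.08575591298365172
top bore_end 0.71 2078 [0.8923 0.1427] ax -168.53775627813602 0.2353122226461416 0.11241479144911734
top bore_end 0.64 500 [ 0.4793 -0.3414] ax 165.05523440993161 0.14762495461765848 0.033487211725122326
scene lamp_center 0.84 540 [0.5289 0.4101] ax 19.466729434836402 0.09913471722363174 0.09967400970748705
scene lamp_center 0.78 626 [0.4254 0.4745] ax -45.22510395547374 0.12002286361168756 0.09019657493225676
scene lamp_center 0.52 69 [0.6902 0.3319] ax -84.52131375006547 0.043483409291862785 0.01789849763047496
scene handle_center 0.78 581 [ 0.4794 -0.3418] ax -13.838324503490787 0.1687629695875229 0.031118677453891186
scene bore_end 0.94 589 [ 0.483  -0.3424] ax -14.876277176304146 0.16790799002091644 0.031075119324039804
```

Call:
step_arm(commands=[[-3.5,-4,0,4,-0.36],[-3.5,-4,0,4,-0.36],[-3.5,-4,0,4,-0.36],[-3,-3,0,4,-0.36],[0,-3,0,4,-0.36],[0,0,0,4,-0.36],[0,0,0,0,-0.36],[0,0,0,0,-0.36]])

```text
t: 2.3
position: [0.2526, 0.3774, 0.2479]
eef_rot: [0.0, 0.377, 0.926, 0.0]
ft_force: [0.3, 0.3, 0.3]
finger_gap: 0.0598
```

Call:
step_arm(commands=[[-3,1.5,0,0.7,-0.36],[-3,1.5,2,0,-0.36],[-3,1.5,3,0,-0.36],[-3,1.5,3,0,-0.36],[-2.9,1.5,3,0,-0.36],[0,0,4,0,-0.36],[0,0,4,0,-0.36],[0,0,0,0,-0.36]])

```text
t: 3.1
position: [0.4087, 0.3227, 0.0528]
eef_rot: [-0.002, 0.383, 0.924, -0.004]
ft_force: [-0.2, 0.4, -0.1]
finger_gap: 0.0598
```

Run:
```python
from h import *
c=imaging.read_camera('wrist');save(c,'w1.png');s=robot.read_state();print(s['position'],s['eef_rot'])
for d in finder.trace('wrist','lamp_center')[:3]:
    y,x=np.nonzero(d['pixels']);W=onz(c,np.c_[x,y],.03);print(d['confidence'],len(x),cv2.minEnclosingCircle(W[:,:2].astype(np.float32)))
for d in finder.spot_point('wrist','lamp_center')[:3]:print(d)
print(proj(c,[[.476,.263,.03]]))
```

```text
[0.40976114 0.32387067 0.05549783] [-0.00107107  0.38263026  0.92389699 -0.002701  ]
0.78 23109 ((0.41098546981811523, 0.46540865302085876), 0.04370909184217453)
0.67 6800 ((0.462057888507843, 0.2763771712779999), 0.044771503657102585)
0.58 10002 ((0.4939165711402893, 0.40870440006256104), 0.036365460604429245)
{'at': [0.5266, 0.4117, 0.0181], 'confidence': 0.92}
{'at': [0.4759, 0.2598, 0.016], 'confidence': 0.9}
{'at': [0.4177, 0.4803, 0.0187], 'confidence': 0.86}
[[333.99170279 437.54303715]]
```

Call:
step_arm(commands=[[0,0.4,2.0,0,-0.36],[-2,0,0.2,0,-0.36],[-1.5,0,0,0,-0.36],[-2,0,0,0,-0.36],[-2,0,0,0,-0.36],[-2,0,0,0,-0.36],[-2,0,0,0,-0.36],[-2,0,0,0,-0.36]])

```text
t: 4.05
position: [0.5104, 0.232, 0.0378]
eef_rot: [0.001, 0.383, 0.924, 0.001]
ft_force: [-1.5, 1.2, -1.6]
finger_gap: 0.0597
```

Call:
step_arm(commands=[[-2,0,0,0,-0.36],[-2,0,0,0,-0.36],[-2,0,0,0,-0.36],[-2,0,0,0,-0.36],[-1.5,0,0,0,-0.36],[-1,0,0,0,-0.36],[-0.5,0,0,0,-0.36],[0,0,0,0,-0.36]])

```text
t: 4.85
position: [0.5874, 0.1546, 0.0369]
eef_rot: [0.0, 0.383, 0.924, 0.001]
ft_force: [-0.8, 1.5, 2.6]
finger_gap: 0.0598
```

```bash
cat > lamp.py <<'E'
from h import *
s=robot.read_state();print(s['t'],s['position'],s['eef_rot'],s['ft_force'])
for n in('top','scene','wrist'):
    c=imaging.read_camera(n)
    for t in('lamp_center','mark'):
      for d in finder.spot_point(n,t)[:4]:
        if np.hypot(d['at'][0]-.62,d['at'][1]-.12)<.06: print(n,t,d)
E
python3 lamp.py
```

```text
4.85 [0.58739479 0.15464614 0.03688422] [2.95924054e-04 3.83268853e-01 9.23636391e-01 8.46065579e-04] [-0.81880125  1.53587777  2.62626098]
top lamp_center {'at': [0.6187, 0.1244, 0.0126], 'confidence': 0.76}
scene lamp_center {'at': [0.6168, 0.1217, 0.0158], 'confidence': 0.58}
scene mark {'at': [0.624, 0.1131, 0.0038], 'confidence': 0.77}
```

Call:
step_arm(commands=[[-0.6,0,0,0,-0.36],[-0.5,0,0,0,-0.36],[-0.3,0,0,0,-0.36],[0,0,0,0,-0.36],[1,0,0,0,-0.36],[2,0,0,0,-0.36],[3,0,0,0,-0.36],[2,0,-3,0,-0.36]])

```text
t: 6.1
position: [0.5358, 0.2007, 0.0622]
eef_rot: [-0.003, 0.383, 0.924, -0.003]
ft_force: [-0.3, 0.4, -0.0]
finger_gap: 0.0597
```

Call:
step_arm(commands=[[2,0,-5,0,-1],[2,0,-5,0,-1],[2,0,-5,0,-1],[0,0,-3,0,-1],[0,-4,0,-4,-1],[0,-4,0,-4,-1],[0,-4,0,-4,-1],[0,-4,0,-4,-1]])

```text
t: 6.9
position: [0.3984, 0.115, 0.2343]
eef_rot: [-0.0, 0.25, 0.968, -0.0]
ft_force: [0.1, 0.4, 1.3]
finger_gap: 0.0876
```

```bash
cat >> lamp.py <<'E'
c=imaging.read_camera('top');import sys
save(c,sys.argv[1],(270,130,340,270),4)
E
python3 lamp.py lamp1.png
```

```text
6.9 [0.39843186 0.11503832 0.23434796] [-1.52542038e-04  2.49547365e-01  9.68362491e-01 -4.18469611e-04] [0.10613627 0.4248627  1.32462457]
top lamp_center {'at': [0.6261, 0.1166, 0.0129], 'confidence': 0.62}
top mark {'at': [0.6257, 0.1112, 0.0025], 'confidence': 0.71}
scene lamp_center {'at': [0.6248, 0.1129, 0.0155], 'confidence': 0.66}
scene mark {'at': [0.6228, 0.1126, 0.0047], 'confidence': 0.79}
wrist lamp_center {'at': [0.6222, 0.109, 0.0134], 'confidence': 0.64}
```

View pics/lamp1.png

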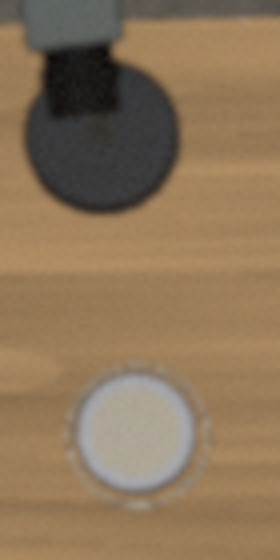

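The lamp is centred in the ring: in the 4x crop the lamp is at (136,431) and the ring at (138,436). Now to the handle.

Call:
step_arm(commands=[[0,0,0,-7.2,-0.3],[0,0,0,-7.2,-0.3],[-1.9,-4.2,0,0,-0.3],[-1.9,-4.2,0,0,-0.3],[-1.9,-4.2,0,0,-0.3],[-1.9,-4.2,0,0,-0.3],[-1.9,-4.2,0,0,-0.3],[-1.9,-4.2,0,0,-0.3]])

```text
t: 8.2
position: [0.4471, -0.1578, 0.2349]
eef_rot: [0.0, 0.127, 0.992, -0.0]
ft_force: [1.1, 0.9, -0.2]
finger_gap: 0.0572
```

Call:
step_arm(commands=[[-1.9,-4.2,0,0,-0.3],[-1.9,-4.2,0,0,-0.3],[-1.9,-4.2,0,0,-0.3],[0,0,0,0,-0.3],[0,0,0,0,-0.3],[0,0,0,0,-0.3],[0,0,0,0,-0.3],[0,0,0,0,-0.3]])

```text
t: 9.0
position: [0.4702, -0.2913, 0.235]
eef_rot: [0.0, 0.127, 0.992, 0.0]
ft_force: [0.3, 0.5, -0.4]
finger_gap: 0.0571
```

```bash
cat > hd.py <<'E'
from h import *
import sys
np.set_printoptions(precision=4,suppress=True)
s=robot.read_state();p=np.array(s['position']);M=R.from_quat(s['eef_rot'],scalar_first=True).as_matrix()
print(s['t'],p,np.array(s['eef_rot']),'xang',np.degrees(np.arctan2(M[1,0],M[0,0])))
c=imaging.read_camera('wrist');save(c,sys.argv[1])
for d in finder.trace('wrist','handle_center')[:3]:
    y,x=np.nonzero(d['pixels']);W=onz(c,np.c_[x,y],.057)[:,:2];mu=W.mean(0);v=np.linalg.svd(W-mu,full_matrices=False)[2]
    print(d['confidence'],len(x),(x.min(),x.max(),y.min(),y.max()),mu,np.degrees(np.arctan2(v[0,1],v[0,0])),np.ptp((W-mu)@v[0]),np.ptp((W-mu)@v[1]),'tool',((np.r_[mu,.057]-p)@M*100))
for t in('handle_center','bore_end'):
    for d in finder.spot_point('wrist',t)[:2]:print(t,d)
E
python3 hd.py w2.png
```

```text
9.0 [ 0.4702 -0.2913  0.235 ] [0.0002 0.1268 0.9919 0.0003] xang 165.43072465301682
0.91 4783 (np.int64(257), np.int64(293), np.int64(160), np.int64(319)) [ 0.475  -0.3382] -14.330886338145598 0.15563353035666225 0.03227933641891391 tool [-1.6411 -4.4343 17.8027]
handle_center {'at': [0.4827, -0.3411, 0.0555], 'confidence': 0.66}
bore_end {'at': [0.5536, -0.3621, 0.0561], 'confidence': 0.6}
```

View pics/w2.png

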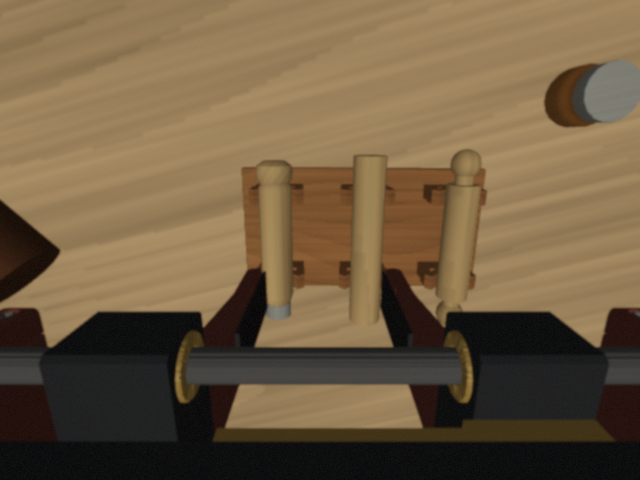

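The wrist view shows the handle at (275,240) with its steel ferrule at (278,311). The plain blank is at (369,240) and the spindle at (460,235). The tool is already aligned with the handle, so I descend and grip.

Call:
step_arm(commands=[[-1.1,-2.2,0,0,-0.3],[-1.1,-2.3,2,0,-0.3],[0,0,4,0,-0.3],[0,0,4,0,-0.3],[0,0,3.5,0,-0.3],[0,0,2.4,0,-0.3],[0,0,1.5,0,-0.3],[0,0,0,0,-0.3]])

```text
t: 10.0
position: [0.4789, -0.341, 0.0593]
eef_rot: [-0.001, 0.128, 0.992, 0.001]
ft_force: [-0.2, 0.5, 1.9]
finger_gap: 0.057
```

Call:
step_arm(commands=[[0,0,0,0,-0.3],[0,0,0,0,1],[0,0,0,0,1],[0,0,0,0,1],[0,0,0,0,1],[0,0,0,0,1],[0,0,0,0,1],[0,0,0,0,1]])

```text
t: 10.8
position: [0.4806, -0.3401, 0.0616]
eef_rot: [0.0, 0.127, 0.992, 0.001]
ft_force: [0.1, 4.7, 5.9]
finger_gap: 0.0292
```

Call:
step_arm(commands=[[0,0,-1,0,1],[0,0,-2,0,1],[0,0,-2,0,1],[0,0,-2,0,1],[0,0,-1,0,1],[0,0,0,0,1],[0,0,0,0,1],[0,0,0,0,1]])

```text
t: 11.6
position: [0.4792, -0.3413, 0.1399]
eef_rot: [-0.001, 0.128, 0.992, 0.0]
ft_force: [-0.5, -1.0, -1.4]
finger_gap: 0.0291
```

Call:
step_arm(commands=[[2,0,0,0,1],[2.5,0,0,0,1],[2.5,0,0,0,1],[2,0,0,0,1],[1,0,0,0,1],[0,0,2,0,1],[0,0,2,0,1],[0,0,1.5,0,1]])

```text
t: 12.4
position: [0.3832, -0.3161, 0.0846]
eef_rot: [-0.0, 0.128, 0.992, 0.0]
ft_force: [1.2, -0.5, -1.5]
finger_gap: 0.0292
```

```bash
cat > tilt.py <<'E'
from h import *
import sys
np.set_printoptions(precision=4,suppress=True)
s=robot.read_state();print(s['t'],s['position'],s['eef_rot'],s['ft_force'],s['finger_gap'])
c=imaging.read_camera('scene')
for n in('scene','top'):
    if n=='top':imaging.read_camera(n)
    for t in('handle_center','bore_end'):
        for d in finder.spot_point(n,t)[:2]:print(n,t,d['at'],round(d['confidence'],2))
u,v=proj(c,s['position'])[0].astype(int);w=int(sys.argv[2])
x,y=max(u-w,0),max(v-w,0);save(c,sys.argv[1],(x,y,u+w,v+w),560//(2*w));print(x,y,560//(2*w))
E
python3 tilt.py t1.png 60
```

```text
12.4 [ 0.3832 -0.3161  0.0846] [-0.0003  0.1276  0.9918  0.0001] [ 1.2284 -0.452  -1.4506] 0.029197268510899772
scene handle_center [0.3823, -0.3166, 0.0757] 0.77
scene handle_center [0.5007, -0.2575, 0.055] 0.71
scene bore_end [0.4529, -0.3309, 0.0767] 0.68
top handle_center [0.3794, -0.3137, 0.0743] 0.73
top bore_end [0.4549, -0.3383, 0.0816] 0.68
top bore_end [0.3777, -0.3126, 0.078] 0.24
102 217 4
```

View pics/t1.png

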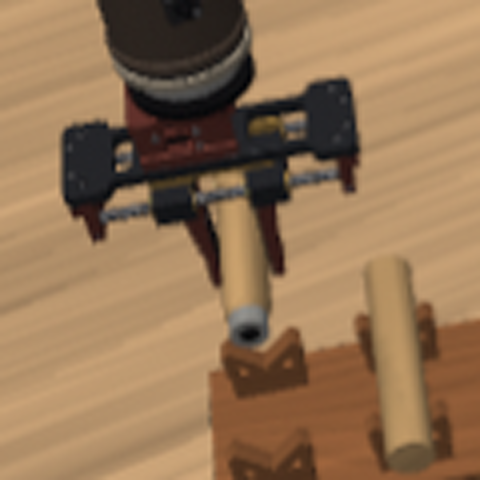

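The handle is held level at about z 0.078 with the ferrule above the rear V support (crop (250,330)). The tool can't pitch, so I'll press the ferrule end down on the rear V to swivel the handle nose-up in the pads.

Call:
step_arm(commands=[[0,0,1.4,0,1],[0,0,0.7,0,1],[0,0,0.3,0,1],[0,0,0.3,0,1],[0,0,0.3,0,1],[0,0,0.2,0,1],[0,0,0,0,1],[0,0,0,0,1]])

```text
t: 13.5
position: [0.3828, -0.3161, 0.0539]
eef_rot: [-0.0, 0.128, 0.992, 0.0]
ft_force: [-1.9, 3.3, 2.6]
finger_gap: 0.0295
```

Call:
step_arm(commands=[[0,0,0.2,0,1],[0,0,0.2,0,1],[0,0,0.2,0,1],[0,0,0.2,0,1],[0,0,0,0,1],[0,0,0,0,1],[0,0,0,0,1],[0,0,0,0,1]])

```text
t: 14.3
position: [0.3831, -0.3162, 0.0459]
eef_rot: [0.0, 0.128, 0.992, 0.0]
ft_force: [-0.5, 3.1, 2.5]
finger_gap: 0.0292
```

```bash
python3 tilt.py t2.png 60
```

```text
14.3 [ 0.3831 -0.3162  0.0459] [0.0001 0.1277 0.9918 0.    ] [-0.5394  3.0589  2.502 ] 0.02919297280995128
scene handle_center [0.3816, -0.3155, 0.0354] 0.88
scene bore_end [0.4483, -0.3302, 0.063] 0.89
top handle_center [0.3796, -0.3149, 0.0367] 0.48
top bore_end [0.4514, -0.3374, 0.0646] 0.8
105 227 4
```

Call:
step_arm(commands=[[0,0,-1,0,1],[0,0,-2,0,1],[0,0,-3.5,0,1],[0,0,-4,-4,1],[0,0,-4,-4,1],[0,0,-4,-4,1],[0,0,-3.5,-4,1],[0,0,-1.5,-4,1]])

```text
t: 15.4
position: [0.3833, -0.3182, 0.2851]
eef_rot: [0.003, -0.047, 0.999, -0.002]
ft_force: [1.4, -0.2, -1.9]
finger_gap: 0.0289
```

Call:
step_arm(commands=[[-0.8,1.5,0,0,1],[-1.5,3,0,0,1],[-2,4,0,0,1],[-2,4,0,0,1],[-2,4,0,0,1],[-2,4,0,0,1],[-2,4,0,0,1],[-2,4,0,0,1]])

```text
t: 16.2
position: [0.4996, -0.0186, 0.2818]
eef_rot: [0.001, -0.045, 0.999, -0.0]
ft_force: [0.8, -1.1, -0.8]
finger_gap: 0.0292
```

Call:
step_arm(commands=[[-2,4,0,0,1],[-2,3.5,0,0,1],[-1.5,2.5,0,0,1],[-0.7,1.5,0,0,1],[0,0,0,0,1],[0,0,0,0,1],[0,0,0,0,1],[0,0,0,0,1]])

```text
t: 17.0
position: [0.5498, 0.0991, 0.2813]
eef_rot: [0.0, -0.045, 0.999, -0.0]
ft_force: [-0.3, -0.4, -0.8]
finger_gap: 0.0291
```

```bash
cat > fin.py <<'E'
from h import *
np.set_printoptions(precision=4,suppress=True)
s=robot.read_state();p=np.array(s['position']);M=R.from_quat(s['eef_rot'],scalar_first=True).as_matrix()
print(s['t'],p,'xang',np.degrees(np.arctan2(M[1,0],M[0,0]))%360,s['ft_force'],s['finger_gap'])
E
python3 fin.py; python3 tilt.py t3.png 70
```

```text
17.0 [0.5498 0.0991 0.2813] xang 185.16947383189265 [-0.2574 -0.3748 -0.7744] 0.029076212082092663
17.0 [0.5498 0.0991 0.2813] [ 0.0002 -0.0451  0.999  -0.0002] [-0.2574 -0.3748 -0.7744] 0.029076212082092663
scene handle_center [0.5516, 0.1003, 0.2707] 0.59
scene bore_end [0.6189, 0.1103, 0.2967] 0.85
scene bore_end [0.7844, 0.1253, 0.3248] 0.66
262 133 4
```

View pics/t3.png

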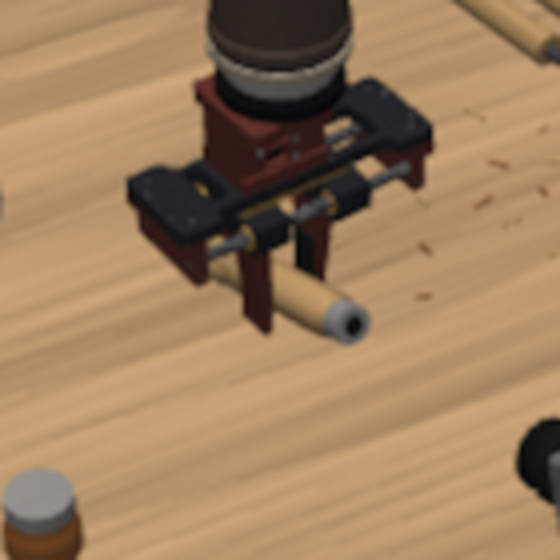

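The pivot worked: the nose is up by roughly 18° (bore at crop (350,323)), and the lens is ahead at crop (540,460). I go to the final pose along the axis.

Call:
step_arm(commands=[[-0.5,0.6,0.4,0,1],[-1.2,0,0.4,0,1],[-1.5,0,0,0,1],[-1.5,0,0,0,1],[-1.2,0,0,0,1],[-0.8,0,0,0,1],[-0.4,0,0,0,1],[0,0,0,0,1]])

```text
t: 18.1
position: [0.6205, 0.1136, 0.2724]
eef_rot: [-0.0, -0.046, 0.999, -0.0]
ft_force: [-0.2, -0.1, -1.3]
finger_gap: 0.0292
```

```bash
cat >> fin.py <<'E'
L=np.array([.7855,.1275,.32]);yw=np.radians(5.3);a=np.radians(18)
X=np.array([np.cos(a)*np.cos(yw),np.cos(a)*np.sin(yw),np.sin(a)]);Y=np.array([-np.sin(yw),np.cos(yw),0]);F=np.c_[X,Y,np.cross(X,Y)]
for n in('scene','top'):
    c=imaging.read_camera(n)
    for t in('handle_center','bore_end','lens','lamp_center','mark','blank_center','spindle_center','wax','sander'):
        for d in finder.spot_point(n,t)[:3]:
            q=np.array(d['at'])
            if t in('handle_center','bore_end') and np.linalg.norm(q-p)<.11: print(n,t,q,round(d['confidence'],2),'lensframe mm',(q-L)@F*1e3)
            elif t not in('handle_center','bore_end') and d['confidence']>.5: print(n,t,q,round(d['confidence'],2))
    if n=='scene':
        save(c,'f%d.png'%(s['t']*100),(300,180,460,300),4)
    ctr=p-[0,0,.0066];xh=-M[:,0]
    for th in(8,12,16,20,24):
        t=np.radians(th);print(n,'bore px at tilt',th,proj(c,ctr+.075*(np.cos(t)*xh+[0,0,np.sin(t)]))[0].round(1))
    print('expected lens px',proj(c,L)[0])
E
python3 fin.py;ls pics
```

```text
18.1 [0.6205 0.1136 0.2724] xang 185.31949867522704 [-0.1887 -0.1206 -1.3435] 0.029222285765385433
scene handle_center [0.6211 0.1119 0.2632] 0.91 lensframe mm [-174.6079   -0.3476   -2.9895]
scene bore_end [0.6875 0.1236 0.2883] 0.91 lensframe mm [-102.9435    5.169     0.117 ]
scene lens [0.7848 0.1278 0.3236] 0.92
scene lamp_center [0.5294 0.4119 0.0163] 0.87
scene lamp_center [0.6246 0.1093 0.0148] 0.76
scene lamp_center [0.4141 0.4856 0.0175] 0.69
scene mark [0.6244 0.1137 0.0033] 0.65
scene blank_center [ 0.5023 -0.2573  0.0536] 0.83
scene spindle_center [ 0.5229 -0.1751  0.0557] 0.69
scene wax [ 0.4252 -0.0228  0.0056] 0.91
scene sander [ 0.6984 -0.1636 -0.0006] 0.85
scene bore px at tilt 8 [372. 237.]
scene bore px at tilt 12 [371.9 235.1]
scene bore px at tilt 16 [371.6 233.2]
scene bore px at tilt 20 [371.2 231.2]
scene bore px at tilt 24 [370.8 229.1]
expected lens px [397.9381 246.0885]
top lens [0.7828 0.1246 0.3251] 0.85
top lamp_center [0.5292 0.4063 0.0161] 0.91
top lamp_center [0.6377 0.3474 0.0117] 0.57
top blank_center [ 0.5048 -0.2587  0.0535] 0.67
top spindle_center [ 0.5241 -0.1714  0.0561] 0.86
top wax [ 0.425  -0.026  -0.0004] 0.85
top sander [ 0.7003 -0.1696 -0.0007] 0.83
top bore px at tilt 8 [295.7 199.9]
top bore px at tilt 12 [295.6 199.9]
top bore px at tilt 16 [295.5 200. ]
top bore px at tilt 20 [295.5 200.3]
top bore px at tilt 24 [295.5 200.8]
expected lens px [290.9382 158.3568]
f1810.png
lamp1.png
scene0.png
t1.png
t2.png
t3.png
top0.png
top0c.png
w1.png
w2.png
```

View pics/f1810.png

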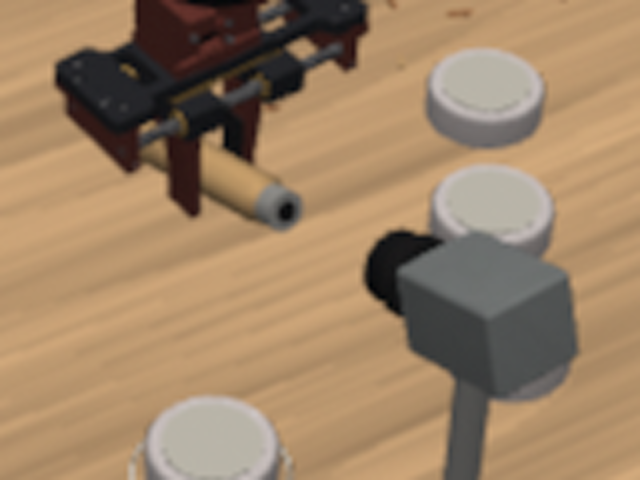

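Call:
step_arm(commands=[[0,0,0,0,1],[0,0,0,0,1],[0,0,0,0,1],[0,0,0,0,1],[0,0,0,0,1],[0,0,0,0,1],[0,0,0,0,1],[0,0,0,0,1]])

```text
t: 19.9
position: [0.6202, 0.1136, 0.2729]
eef_rot: [-0.0, -0.046, 0.999, 0.0]
ft_force: [-0.4, -0.2, -2.0]
finger_gap: 0.0291
```

The bore is at pixel (371.7,232.5), which matches the model at about 17° tilt and points at the lens barrel. Everything is within tolerance, so I hand in.

```bash
python3 -c "
from station import robot
s=robot.read_state();print(s['t'],s['position'],s['finger_gap']);print(robot.sign_off())"
```

```text
19.9 [0.62015896 0.11355686 0.27289991] 0.029058831643790136
the job is handed in; nothing more can be done
None
```

I slid the lamp into the ring, then lifted the handle and held it up to the camera. I handed the job in at 19.9 s; it returned no verdict.

- **Lamp:** I took the one nearest the base, of the four that look alike, and pushed it with two partly closed fingers. My last checks put its centre about 1 to 5 mm from the ring's centre.
- **Tilting the handle:** the tool can't pitch, so I gripped the handle at its middle and lifted it clear. I then pressed its front down on the rear V of its own cradle, which turned it nose-up between the pads.
- **Final handle pose:** the bore end is about 103 mm from the glass, roughly 5 mm to one side of the lens axis and 0 mm off in height. The tilt is about 17° against the lens's 18°. The arm was steady over the last second of rows.
- **Other parts:** the blank, spindle, wax jar and sanding block read within about 5 mm of where they started, which is within the finder's error.

**Disagreements:** all the readings agreed to within a few mm. In the last check the top camera's networks did not report the handle or the lamp in the ring. That final check therefore rests on the scene camera, plus the arm's measured pose for the handle.

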